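Open the foil dispenser and hold its brake off

TASK

The foil roll in the white dispenser is to be changed. Flip the dispenser's flat leaf right over about its hinge until it lies flat on the other side with its orange loading face up, then push the blue sprung brake arm back by its yellow post, past its click, until its white pointer is over the green band, and hold it there, short of the red zone and the end stop. Finish while still holding the arm back against its spring (let go, it falls back off the band), and leave the spare foil roll standing where it is.

Things in the scene. Friction and masses are not known exactly. Their poses are not given: they have to be found in the camera images.
- dispenser: white foil dispenser, fixed; base 220 x 280 x 18 mm (x -95..+125, y -140..+140). Origin under the base on the worktop; x from its front edge to its foil roll, y left, z up; turned up to 0.3 rad. Foil roll 72 mm across, spindle top z = 104 mm, at (85, 20). Hinge pedestals 16 mm wide, top z = 88 mm, at y = 15, x = -58 and +37 mm. Leaf rest pins at x = 30, y = -108 and +132 mm, top 78 mm.
- leaf (a joint): angle of the flat leaf, rad: 0 = closed, grey face up, on the dispenser's right half (-y), covering the arm's post; pi = flipped flat onto the left half (+y), orange face up. Starts at 0 to 0.3; stays where it is left (stiff hinge, 1 to 2 N at the pin moves it). Leaf 80 mm (x -50..+30) by 118 mm, 4 mm thick.
- leaf_grip (a point): middle of the leaf's black round grip pin, 12 mm thick, standing out 54 mm to the front (dispenser x -52..-106) at the leaf's free corner, parallel to the hinge, free all round: pinch it from above, closing along the dispenser's y; it turns between the fingers. Circles at radius 115 mm about leaf_hinge_mid; 80 mm above the worktop when the leaf is flat, 195 mm at mid-flip.
- leaf_hinge_mid (a point): point on the leaf's hinge line, 80 mm above the worktop, level with and at the same x as the grip pin; the hinge line runs along the dispenser's x axis. Its axes are those of the dispenser.
- brake_arm (a joint): angle of the blue arm, rad: 0 = at rest; grows as the post goes right (-y of the dispenser, anticlockwise from above). Spring: 5 N at the post at rest, 9 N at 0.65. Click (sprung plunger over a tooth, some 4 N more) from 0.28 to 0.44. White tip pointer over green 0.47 to 0.68, red 0.68 to 0.80, hard stop 0.80. Let go past the click, it falls back to about 0.43, caught by the click; before it, to 0.
- brake_post: yellow upright roller post on the arm (free to spin), 14 mm in diameter, 38 mm tall; origin at its middle, 51 mm above the worktop (post from z = 32 to 70 mm; the arm's top below it at z = 33 mm). It moves on a circle of radius 95 mm about brake_pivot. Under the leaf while that is closed.
- brake_pivot (a point): on the brake arm's pivot axis (upright), 51 mm above the worktop, level with the post's middle. The post lies from it in the direction (-cos(0.10 + q), -sin(0.10 + q)) in the dispenser's x, y, where q is the arm's joint value.
- spare_roll_mid (a point): middle of the spare silver foil roll, standing loose on the worktop near the drawer chest, 68 mm across, 70 mm tall, z axis along it; leave it alone

How it is judged:
By the outcome, as a careful person would: the job done as asked, in the order asked, and still so for the second after the job is handed in, while the arm keeps its last pose, push and grip.
It also fails if it takes over 64 s, if anything falls off the work surface, if the arm or the gripper's body presses on something with over 40 N, if the wrist force passes 120 N, or if a joint passes its speed limit or range.

ROBOT

A 6-joint arm with a two-finger parallel gripper is mounted at the origin on a cart in front of the work surface, level with it; the furniture and walls round the work are solid. World frame = base frame: x ahead of the robot, y to its left, z up, the work surface at z = 0. Lengths are in m, angles in rad, forces in N, time in s.
With the tool pointing down it reaches from about 0.35 to 0.925 m from the base axis. Payload 6.4 kg.
Tool frame: the origin (TCP) lies at the very end of the fingers, on their centre line; the grasp point (between the pads) lies 19 mm behind it; x points along the fingers, z is the direction in which the jaws open and shut, and the axes are right-handed (so a half turn about x gives the same grasp; the last joint's range is limited). The gripper opens to 85 mm and grips with 20 to 120 N. Pads are 22 mm wide; open, the fingers measure 114 mm over their backs; the gripper's body (76 mm by 85 mm) begins 54 mm behind the grasp point. The pads swing forward as they close: fully open they stand 13 mm farther back than shut.
Start: joints at [-1.49, 0.245, 1.558, -0, 1.339, -0.174], TCP at [0.164, -0.629, 0.231] pointing down, gripper open.
Joint ranges: [-3.13, 3.13], [-1.02, 2.26], [0.13, 2.54], [-0.95, 4.09], [0.21, 2.88], [-2.74, 2.74]. Speed limits (rad/s): [2.57, 2.57, 3.14, 3.14, 3.14, 3.14].

INTERFACE

Orientations are given as a unit quaternion [x, y, z, w].
In Python, from plant import r, hand, optics, workorder gives the robot as it stands. The module is installed in compiled form; this text tells all that it offers. Calls block until the motion is done:
- r.move_pose(position, orientation): joint-space move of the TCP to a pose.
- r.servo_line(position, attitude=None, velocity=0.15, until_force=None): straight line of the TCP; attitude=None keeps the orientation; velocity is the mean speed in m/s. With until_force (N) it stops when the force on the tool has changed by that much, and returns True; else False.
- r.movej(angles): joint-space move.
- hand.command_gripper(opening, f_grip=None): opening from 0.0 (shut) to 1.0 (fully open); f_grip is the grip in N (None keeps the last); returns when the fingers have stopped.
- r.sleep(seconds).
- r.inverse_kinematics(position, orientation): joint angles nearest the present ones, or None.
- optics.capture(name): name is "side" or "top" or "wrist"; returns the picture (400x640x3 uint8, blue, green, red); there is no depth.
- optics.camera_info(name): a dict with "mtx" (3x3 intrinsics, pixels), "view" (4x4, takes a point from world to camera coordinates); the wrist camera has in their place "T_tool_cam" (4x4, takes a point from camera to tool coordinates, whose origin is the TCP and whose axes are the tool frame's). Camera axes: x right, y down, z forward; pixel columns grow to the right and rows downward; lengths in m; the calibration is good to about 2 mm. A picture is of the moment at which its call begins: read the wrist's pose just before it. camera_info takes no time and is no camera call.
A pose or a line that the arm cannot do raises r.IKError and nothing moves.
- workorder.close_job(): hands the job in, once; it reports no verdict.
Trained networks look in the newest picture that a camera, given by its name, has taken for a name from the list of things; names that differ only in an ending like _2 or _b are one class to them, and where a whole thing is asked for, a point or a joint stands for the part that bears it (a point fixed in the world has none). Each returns a list of dicts, best first, with "confidence" (0 to 1); they miss things now and then, are a little off and sometimes report something else, mostly with a low value. They report only what shows in the picture. A call takes as long as a camera call.
- optics.boxes_of(camera, query): "box" ([centre column, centre row, width, height] in pixels, round what is visible of it).
- optics.silhouettes(camera, query): "pixels" (400x640 bool, what is visible of it) and "box" ([centre column, centre row, width, height] in pixels, round what is visible of it).
Readings, each from a call of its own:
- r.read_time_s(): time.
- r.read_joint_pos(): joint angles.
- r.read_qd(): joint speeds.
- r.read_joint_torque(): joint torques, N m.
- r.read_tool_pos(): TCP position.
- r.read_ee_rot(): TCP orientation.
- r.read_ft_force(): force on the tool from outside, world axes, zero at the start.
- r.read_wrist_torque(): the same for the moment, N m.
- r.read_opening(): opening from 0.0 (shut) to 1.0 (fully open).
Only numpy, scipy, OpenCV 4.12 (cv2) and the standard library are available. Lean on these libraries where they do the work, as an engineer would, in place of code of your own. Each camera call takes 0.05 s, during which the arm holds its last target.

## Working session

There is one attempt and no reset: what is moved stays moved. The work goes in short steps, each a Python script; the robot and the scene stay as the last script left them, time stands still between calls to the robot, and variables do not carry over. Pictures are saved under pics/ and viewed, and the job is handed in when it is done.

```bash
mkdir -p pics; ls; python3 - <<'E'
from plant import r, hand, optics, workorder
import cv2, numpy as np
np.set_printoptions(precision=4,suppress=True)
for c in ["side","top","wrist"]:
    im=optics.capture(c); cv2.imwrite(f"pics/{c}0.png",im)
    i=optics.camera_info(c); print(c,i)
    for q in ["dispenser","leaf","leaf_grip","brake_arm","brake_post","spare_roll_mid"]:
        if c!="wrist": print(q,[(round(d["confidence"],2),np.round(d["box"],1)) for d in optics.boxes_of(c,q)][:3])
print(r.read_time_s(), r.read_tool_pos(), r.read_ee_rot())
E
```

```text
pics
side {'mtx': array([[486.3984,   0.    , 312.6505],
       [  0.    , 486.3984, 194.0996],
       [  0.    ,   0.    ,   1.    ]]), 'view': array([[ 0.9303, -0.3669, -0.001 , -0.6452],
       [-0.2043, -0.5159, -0.8319,  0.0535],
       [ 0.3047,  0.7741, -0.5549,  1.0572],
       [ 0.    ,  0.    ,  0.    ,  1.    ]])}
dispenser [(0.8, array([322.8, 230.8, 130.3, 117.7]))]
leaf [(0.74, array([295.1, 215.4,  75.7,  32.4]))]
leaf_grip [(0.64, array([343.6, 155.5,  28.2,  40.2]))]
brake_arm [(0.66, array([293.5, 216. ,  74.7,  35.2])), (0.61, array([305.8, 231.2,  66. ,  42. ]))]
brake_post []
spare_roll_mid [(0.82, array([342.2, 155.8,  29.4,  36.3]))]
top {'mtx': array([[519.3822,   0.    , 321.4719],
       [  0.    , 519.3822, 198.2974],
       [  0.    ,   0.    ,   1.    ]]), 'view': array([[ 0.0285, -0.9996,  0.0084, -0.243 ],
       [-0.9818, -0.0296, -0.1874,  0.6174],
       [ 0.1876, -0.0029, -0.9822,  1.03  ],
       [ 0.    ,  0.    ,  0.    ,  1.    ]])}
dispenser [(0.86, array([354. , 222.2, 146. , 130.4]))]
leaf [(0.67, array([374.6, 246.7,  73.9,  79. ]))]
leaf_grip [(0.77, array([374.6, 247.5,  67.9,  79. ]))]
brake_arm [(0.73, array([359.6, 236. ,  33.2,  71.3]))]
brake_post [(0.46, array([360.5, 233.7,  34.4,  65.8]))]
spare_roll_mid [(0.97, array([246.3, 140.3,  35.7,  37.5]))]
wrist {'mtx': array([[280.9669,   0.    , 320.1363],
       [  0.    , 280.9669, 201.3424],
       [  0.    ,   0.    ,   1.    ]]), 'T_tool_cam': array([[-0.    , -0.3245,  0.9459, -0.1435],
       [ 0.0002, -0.9459, -0.3245,  0.0829],
       [ 1.    ,  0.0002,  0.0001,  0.0004],
       [ 0.    ,  0.    ,  0.    ,  1.    ]])}
0.75 [ 0.1638 -0.629   0.2313] [ 0.4324  0.5595 -0.4324  0.5595]
```

```bash
python3 - <<'E'
import cv2
a=cv2.imread("pics/side0.png");b=cv2.imread("pics/top0.png")
cv2.imwrite("pics/sc.png",cv2.resize(a[120:320,200:440],None,fx=3.3,fy=3,interpolation=2)[:600,:800])
cv2.imwrite("pics/tc.png",cv2.resize(b[120:320,220:460],None,fx=3,fy=3,interpolation=2))
E
```

```text
(no output)
```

View pics/top0.png

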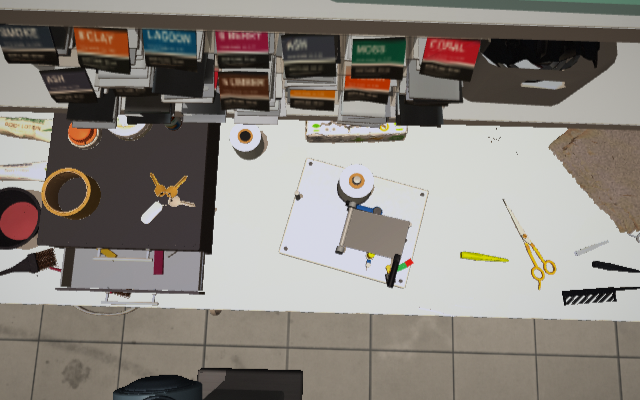

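View pics/tc.png

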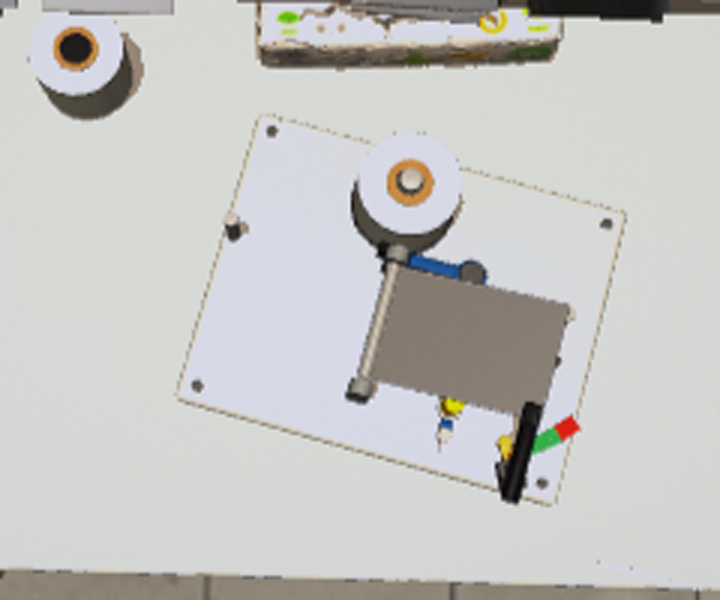

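View pics/side0.png

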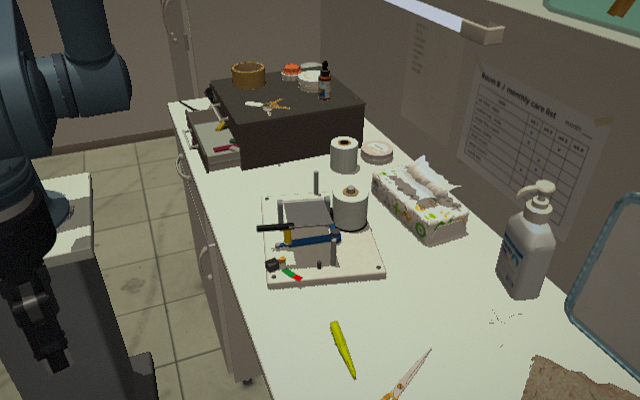

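View pics/sc.png

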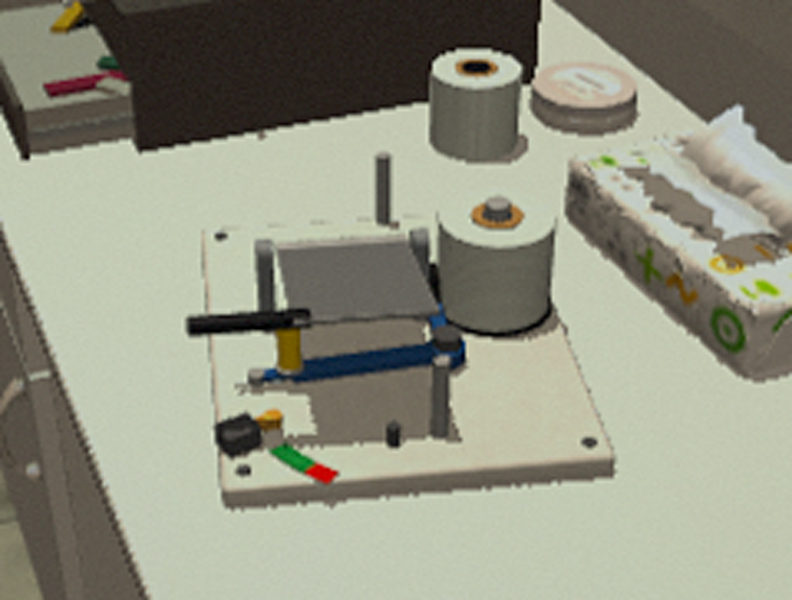

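```bash
cat > h.py <<'E'
from plant import r, hand, optics, workorder
import cv2, numpy as np
from scipy.spatial.transform import Rotation as R
np.set_printoptions(precision=4,suppress=True)
def proj(c,P):
    i=optics.camera_info(c); p=i["view"][:3,:3]@np.asarray(P,float)+i["view"][:3,3]; p=i["mtx"]@p; return p[:2]/p[2]
def ray(c,uv,z):
    i=optics.camera_info(c); V=i["view"]; Rm=V[:3,:3]; C=-Rm.T@V[:3,3]
    d=Rm.T@np.linalg.inv(i["mtx"])@np.array([uv[0],uv[1],1.]); return C+d*(z-C[2])/d[2]
E
python3 - <<'E'
from h import *
from scipy.optimize import least_squares
T=lambda u,v:(220+(u)/3,120+v/3); S=lambda u,v:(200+u/3.3,120+v/3)
obs=[("top",T(260,113),(125,140,18)),("top",T(627,211),(125,-140,18)),("top",T(555,503),(-95,-140,18)),("top",T(177,400),(-95,140,18)),
("top",T(398,252),(37,15,88)),("top",T(361,388),(-58,15,88)),("top",T(411,178),(85,20,104)),("top",T(232,217),(30,132,78)),
("side",S(498,207),(85,20,104)),("side",S(383,155),(30,132,78)),("side",S(441,360),(30,-108,78)),("side",S(264,245),(-58,15,88)),("side",S(420,233),(37,15,88))]
def W(p,q):
    q=np.array(q)/1000; c,s=np.cos(p[2]),np.sin(p[2]); return np.array([p[0]+c*q[0]-s*q[1],p[1]+s*q[0]+c*q[1],q[2]])
f=lambda p:np.concatenate([proj(c,W(p,q))-uv for c,uv,q in obs])
s=least_squares(f,[.5,-.3,-.2],loss="soft_l1"); print(s.x); print(f(s.x).reshape(-1,2))
p=s.x
inv=lambda w:R.from_euler('z',-p[2]).apply(w-np.array([p[0],p[1],0]))*1000
print("post top (visible part)",inv(ray("top",T(452,405),.070)))
print("pivot cap?",inv(ray("top",T(473,270),.05)),inv(ray("side",S(447,338),.05)))
print("post base side",inv(ray("side",S(289,370),.035)))
print("pin ends top",inv(ray("top",T(511,498),.08)),inv(ray("top",T(531,408),.08)))
print("pin ends side z .08",inv(ray("side",S(190,324),.08)),inv(ray("side",S(308,318),.08)))
print("roll",ray("top",(246,135),.07))
print("green/red top", inv(ray("top",T(535,447),.02)),inv(ray("top",T(578,425),.02)))
E
```

```text
[ 0.57   -0.2956 -0.2421]
[[ 0.0532 -1.0259]
 [ 0.8059 -0.345 ]
 [ 0.929   0.5791]
 [-0.3683 -0.6915]
 [ 0.6321 -0.3025]
 [ 0.8298 -0.7183]
 [ 0.5251 -0.1544]
 [ 0.0081  0.4436]
 [-0.6864 -2.1129]
 [-0.8892 -0.3821]
 [-0.0911 -0.3675]
 [-0.8647 -1.3048]
 [-0.5493 -0.9305]]
post top (visible part) [-52.6135 -46.6333  70.    ]
pivot cap? [ 45.0819 -38.7424  50.    ] [ 43.6554 -53.6697  50.    ]
post base side [-49.2445 -55.08    35.    ]
pin ends top [-102.864   -99.1216   80.    ] [-41.3631 -97.5692  80.    ]
pin ends side z .08 [-103.7729  -58.0924   80.    ] [-37.7151 -60.9339  80.    ]
roll [ 0.7542 -0.0607  0.07  ]
green/red top [ -60.3258 -114.5524   20.    ] [ -37.1078 -140.2563   20.    ]
```

```bash
cat >> h.py <<'E'
p=np.array([0.57,-0.2956,-0.2421])
def W(q):
    q=np.array(q,float)/1000; c,s=np.cos(p[2]),np.sin(p[2]); return np.array([p[0]+c*q[0]-s*q[1],p[1]+s*q[0]+c*q[1],q[2]])
def inv(w): return R.from_euler('z',-p[2]).apply(np.asarray(w)-np.array([p[0],p[1],0]))*1000
def L(x,rr,a): return W((x,15-rr*np.cos(a),80+rr*np.sin(a)))
# tool down, tool z along +-dispenser y
def quat(sgn=1,yaw=0.):
    y=R.from_euler('z',p[2]+yaw).apply([0,sgn,0]); x=np.array([0,0,-1.]); return R.from_matrix(np.c_[x,np.cross(y,x),y]).as_quat()
E
python3 - <<'E'
from h import *
T=lambda u,v:(220+(u)/3,120+v/3); S=lambda u,v:(200+u/3.3,120+v/3)
for a in np.arange(0,.36,.05):
    print(round(a,2),[np.round((proj("top",L(x,rr,a))-(220,120))*3) for x,rr in((-106,115),(-52,115),(30,118),(-50,118))],[np.round((proj("side",L(x,rr,a))-(200,120))*(3.3,3)) for x,rr in((-106,115),(30,118),(-52,115))])
print(R.from_quat(r.read_ee_rot()).as_matrix(), W((0,1,0))-W((0,0,0)))
for s in(1,-1):
    for x,rr,a in((-84,115,.2),(-84,115,3.14),(-84,115,1.57)):
        P=L(x,rr,a)-[0,0,.019]; print(s,P,r.inverse_kinematics(P,quat(s)))
    print(r.inverse_kinematics(W((-30,-95,40)),quat(s)))
im=optics.capture("top")
for q in["leaf","leaf_grip"]:
    d=optics.silhouettes("top",q)
    if d:
        c=max(cv2.findContours(d[0]["pixels"].astype(np.uint8),0,2)[0],key=len); print(q,[(np.array(x)-(220,120))*3 for x in cv2.boxPoints(cv2.minAreaRect(c))])
E
```

```text
0.0 [array([511., 503.]), array([531., 424.]), array([564., 309.]), array([536., 423.])] [array([189., 367.]), array([439., 351.]), array([289., 360.])]
0.05 [array([512., 503.]), array([532., 424.]), array([565., 308.]), array([537., 422.])] [array([188., 360.]), array([439., 343.]), array([289., 352.])]
0.1 [array([513., 502.]), array([533., 423.]), array([566., 306.]), array([538., 421.])] [array([187., 352.]), array([440., 335.]), array([288., 344.])]
0.15 [array([513., 502.]), array([533., 422.]), array([567., 305.]), array([538., 420.])] [array([187., 343.]), array([440., 327.]), array([288., 336.])]
0.2 [array([513., 501.]), array([533., 421.]), array([567., 303.]), array([538., 419.])] [array([186., 335.]), array([439., 318.]), array([287., 327.])]
0.25 [array([512., 501.]), array([532., 420.]), array([566., 301.]), array([537., 418.])] [array([185., 326.]), array([439., 309.]), array([287., 318.])]
0.3 [array([511., 500.]), array([531., 419.]), array([565., 299.]), array([536., 417.])] [array([184., 316.]), array([439., 299.]), array([286., 309.])]
0.35 [array([509., 499.]),
[... 346 characters left out ...]
5  0.2164  1.9368 -0.      0.9884 -1.8182]
1 [ 0.492 -0.261  0.176] [-0.6913  0.086   1.8433 -0.      1.2123 -2.02  ]
[-0.8097  0.4555  1.671  -0.      1.0151 -2.1384]
-1 [ 0.465  -0.3703  0.0838] [-0.8631  0.2925  1.7926 -0.      1.0565  0.9498]
-1 [ 0.5196 -0.1493  0.0612] [-0.4895  0.2164  1.9368 -0.      0.9884  1.3234]
-1 [ 0.492 -0.261  0.176] [-0.6913  0.086   1.8433 -0.      1.2123  1.1216]
[-0.8097  0.4555  1.671  -0.      1.0151  1.0032]
leaf [array([333.5841, 455.7611]), array([385.5771, 256.4549]), array([569.3736, 304.4018]), array([517.3806, 503.708 ])]
leaf_grip [array([334.7648, 457.9412]), array([384.1765, 260.2942]), array([567.7059, 306.1766]), array([518.2941, 503.8236])]
```

```bash
python3 - <<'E'
from h import *
P=L(-84,115,.24); G=P-[0,0,.019]; q=quat(-1)
r.move_pose(G+[0,0,.09],q)
im=optics.capture("wrist"); cv2.imwrite("pics/w1.png",im)
M=optics.camera_info("wrist")
t=r.read_tool_pos(); Rt=R.from_quat(r.read_ee_rot()).as_matrix(); print(t,G,r.read_time_s())
Tc=M["T_tool_cam"]
for x in(-106,-52):
    X=Tc[:3,:3].T@(Rt.T@(L(x,115,.24)-t)-Tc[:3,3]); u=M["mtx"]@X; u=u[:2]/u[2]; print(u)
    cv2.circle(im,tuple(int(v) for v in u),4,(0,0,255),1)
cv2.imwrite("pics/w1m.png",im)
E
```

```text
[ 0.4649 -0.3703  0.1786] [ 0.4653 -0.3693  0.0883] 2.4417
[318.0861 236.6055]
[317.8592 174.0885]
```

View pics/w1m.png

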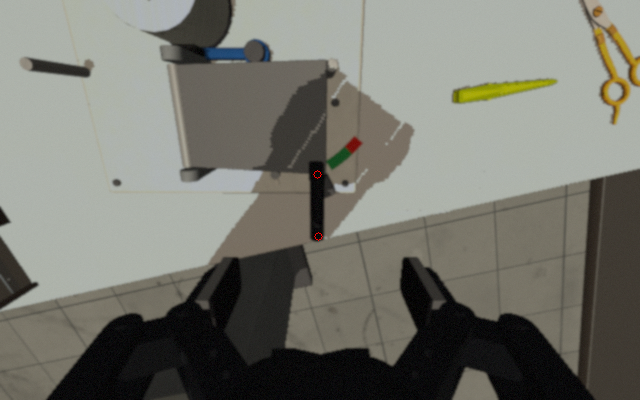

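The pin runs from (317,163) to (317,240) and the model markers fall on it, so I can go down and pinch.

```bash
python3 - <<'E'
from h import *
P=L(-84,115,.24); G=P-[0,0,.019]; q=quat(-1)
hand.command_gripper(0.6,30)
print(r.servo_line(G,q,velocity=.1,until_force=8), r.read_tool_pos()-G)
hand.command_gripper(0.0,25)
print(r.read_opening(), r.read_ft_force(), r.read_time_s())
cv2.imwrite("pics/w2.png",optics.capture("wrist"))
for a in np.linspace(.24,.6,3)[1:]:
    r.servo_line(L(-84,115,a)-[0,0,.019],q,velocity=.12); print(a,r.read_ft_force())
cv2.imwrite("pics/s2.png",optics.capture("side")[120:320,200:440])
E
```

```text
False [ 0.0005 -0.0005  0.0008]
0.13247490662621236 [ 3.4577  5.2378 -1.0349] 4.3583
0.42 [ 4.0061  3.6543 -2.4826]
0.6 [ 3.6219  2.2798 -1.1075]
```

View pics/w2.png

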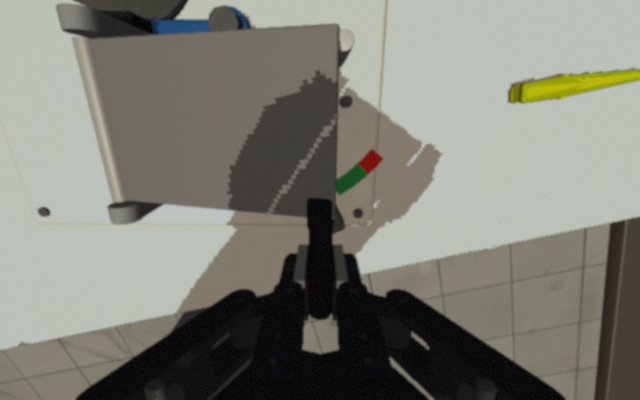

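View pics/s2.png

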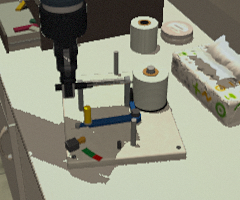

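The pin is held between the pads at about (320,260), and the leaf is rising. I'll carry on along the arc.

```bash
python3 - <<'E'
from h import *
q=quat(-1)
for k,a in enumerate(np.linspace(.6,np.pi,13)[1:]):
    r.servo_line(L(-84,115,a)-[0,0,.019],q,velocity=.13,until_force=25); print(round(a,2),r.read_ft_force(),inv(r.read_tool_pos()))
print(r.read_opening(),r.read_time_s())
cv2.imwrite("pics/s3.png",optics.capture("side")[120:320,200:440]);cv2.imwrite("pics/t3.png",optics.capture("top")[120:320,220:460])
E
```

```text
0.81 [ 0.1783 -2.4127  2.2943] [-83.6703 -65.2778 145.1029]
1.02 [-3.2401 -4.2019  7.4746] [-83.5143 -47.1552 161.2552]
1.24 [-3.6901 -3.4344  9.5128] [-83.2847 -24.9082 172.0596]
1.45 [-2.1044  0.0942  9.395 ] [-83.1775  -0.3842 177.3169]
1.66 [-1.4385 -0.2539  8.1772] [-83.1102  24.639  177.1462]
1.87 [1.3824 1.6051 6.505 ] [-83.0932  49.3036 171.7245]
2.08 [5.0366 1.6454 4.5285] [-83.0976  71.6687 161.6411]
2.29 [5.4617 1.9571 1.4803] [-83.2408  91.5772 146.9358]
2.51 [5.5786 1.3078 2.7372] [-83.1412 107.7586 128.9544]
2.72 [6.8651 2.0672 1.0599] [-83.1078 120.1613 107.7416]
2.93 [7.6587 3.6348 0.6273] [-83.1345 128.2415  84.4775]
3.14 [10.03    7.7659 -0.0811] [-83.1678 131.6145  60.151 ]
0.1253496799679703 9.1083
```

View pics/s3.png

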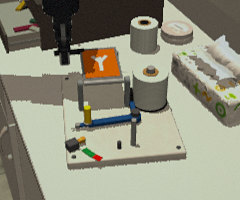

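View pics/t3.png

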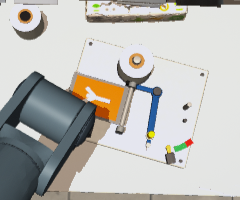

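The orange face is up. I'll press down gently to seat the leaf on its rest pin, then release and lift.

```bash
python3 - <<'E'
from h import *
q=quat(-1)
t=r.read_tool_pos()
print(r.servo_line(t-[0,0,.006],q,velocity=.03,until_force=6), inv(r.read_tool_pos()),r.read_ft_force())
hand.command_gripper(0.5)
print(inv(r.read_tool_pos()),r.read_ft_force())
r.servo_line(r.read_tool_pos()+[0,0,.1],q,velocity=.15)
r.move_pose(W((-60,-40,175)),q)
cv2.imwrite("pics/s4.png",cv2.resize(optics.capture("side")[150:300,240:400],None,fx=4,fy=4,interpolation=2));cv2.imwrite("pics/t4.png",cv2.resize(optics.capture("top")[120:320,220:460],None,fx=3,fy=3,interpolation=2))
im=optics.capture("wrist");cv2.imwrite("pics/w4.png",im);print(optics.boxes_of("wrist","brake_post"),r.read_tool_pos(),r.read_ee_rot())
print(r.read_time_s())
E
```

```text
True [-82.9456 131.9009  57.65  ] [1.792  0.1036 0.4672]
[-82.1745 132.1707  58.9852] [ 0.1809 -1.2267  0.9108]
[{'box': [332.4, 183.7, 16.5, 20.7], 'confidence': 0.62}] [ 0.5025 -0.3183  0.1746] [ 0.5562  0.4369 -0.5562  0.4363]
11.575
```

View pics/s4.png

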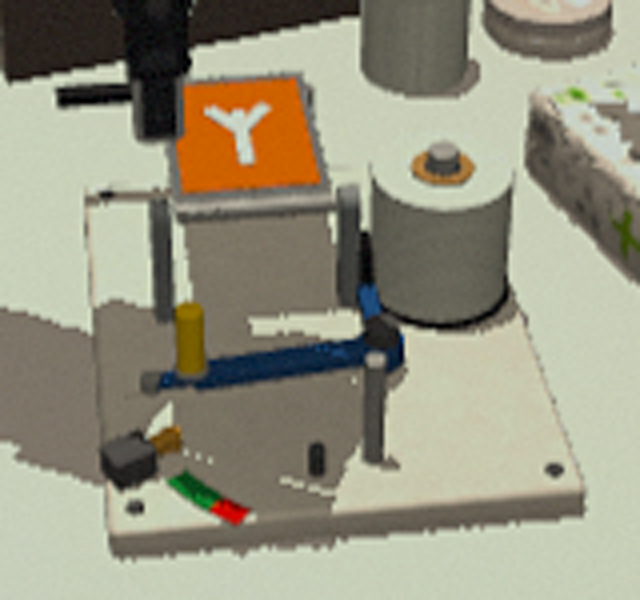

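View pics/t4.png

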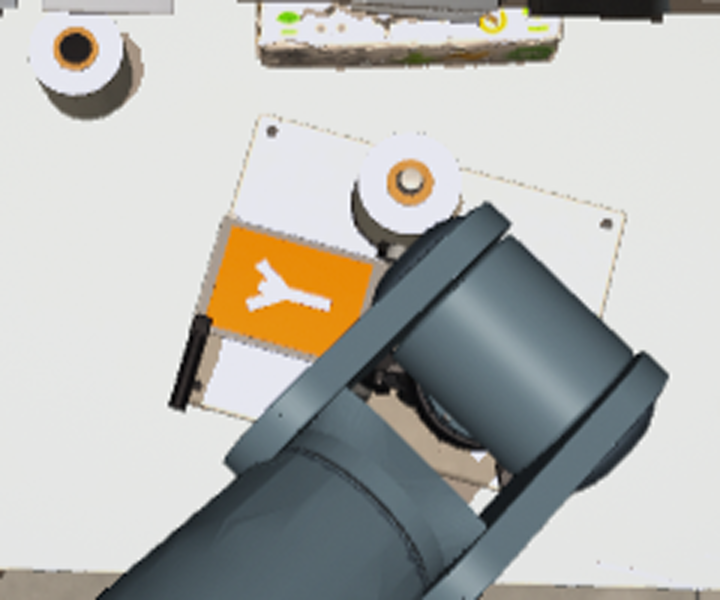

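View pics/w4.png

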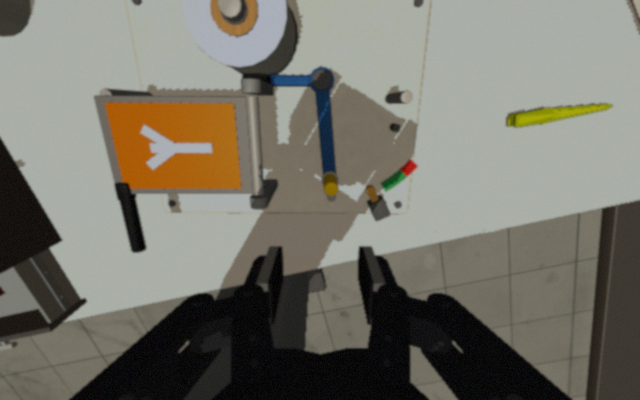

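The wrist picture shows the leaf on the left with the orange up, the post at (332,184) and the pivot cap at (321,78). Next I locate the post.

```bash
python3 - <<'E'
from h import *
M=optics.camera_info("wrist");t=r.read_tool_pos();Rt=R.from_quat(r.read_ee_rot()).as_matrix();Tc=M["T_tool_cam"]
def wr(uv,z):
    C=t+Rt@Tc[:3,3]; d=Rt@Tc[:3,:3]@np.linalg.inv(M["mtx"])@[uv[0],uv[1],1]; return C+d*(z-C[2])/d[2]
print("post wrist",inv(wr((331.5,189),.07)),inv(wr((332.4,183.7),.051)))
print("pivot wrist",inv(wr((321,77),.045)))
print("post topcam",inv(ray("top",(220+151,120+134),.07)))
S=lambda u,v:(240+u/4,150+v/4)
print("post side top/base",inv(ray("side",S(190,309),.07)),inv(ray("side",S(191,375),.034)))
print("pivot side",inv(ray("side",S(382,332),.045)))
print("plunger box wrist z.04",inv(wr((378,208),.04)),inv(wr((371,190),.035)),"green",inv(wr((383,189),.02)),inv(wr((403,174),.02)),inv(wr((415,164),.02)),"tip")
E
```

```text
post wrist [-50.0153 -49.2694  70.    ] [-50.1929 -50.8737  51.    ]
pivot wrist [ 46.6211 -39.3462  45.    ]
post topcam [-50.4424 -46.7352  70.    ]
post side top/base [-47.8911 -50.2344  70.    ] [-48.9238 -55.1122  34.    ]
pivot side [ 44.8003 -48.4228  45.    ]
plunger box wrist z.04 [-79.6237 -99.907   40.    ] [-61.3383 -92.2567  35.    ] green [ -64.634  -108.2758   20.    ] [ -47.6269 -128.7006   20.    ] [ -36.6248 -140.4885   20.    ] tip
```

```bash
cat >> h.py <<'E'
PV=np.array([44.8,-40.3])
def post(qq,z=42): return W((PV[0]-95*np.cos(.1+qq),PV[1]-95*np.sin(.1+qq),z))
E
python3 - <<'E'
from h import *
print(inv(post(0)))
hand.command_gripper(0.42)
r.servo_line(post(0,100),quat(-1,.1),velocity=.15)
print(r.servo_line(post(0),quat(-1,.1),velocity=.08,until_force=8),inv(r.read_tool_pos()),r.read_ft_force())
hand.command_gripper(0.0,40)
print(r.read_opening(),r.read_ft_force(),inv(r.read_tool_pos()))
for a in(.07,.14,.2):
    r.servo_line(post(a),quat(-1,.1+a),velocity=.06); print(a,r.read_ft_force(),inv(r.read_tool_pos())-inv(post(a)))
print(r.read_opening(),r.read_time_s())
cv2.imwrite("pics/s5.png",cv2.resize(optics.capture("side")[150:300,240:400],None,fx=4,fy=4,interpolation=2));cv2.imwrite("pics/w5.png",optics.capture("wrist"))
E
```

```text
[-49.7254 -49.7842  42.    ]
False [-49.3514 -50.0086  42.3588] [-0.0948  0.4867 -0.3445]
0.14845604082423255 [-0.126   5.7459  5.7468] [-49.4124 -49.1144  42.7638]
0.07 [-0.0829  4.7652  7.6894] [0.418  0.3729 0.7215]
0.14 [1.2335 6.5291 6.1782] [0.4829 0.4784 0.7061]
0.2 [1.0559 6.6758 5.9691] [0.4972 0.6682 0.6963]
0.14576112656332982 14.4417
```

View pics/s5.png

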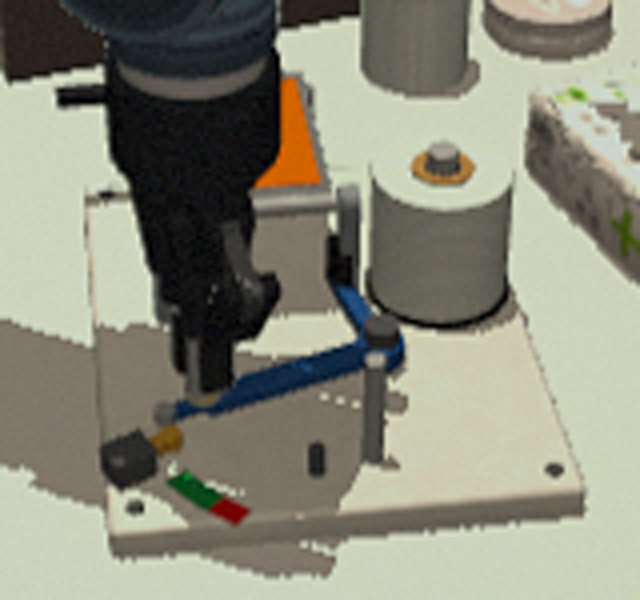

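View pics/w5.png

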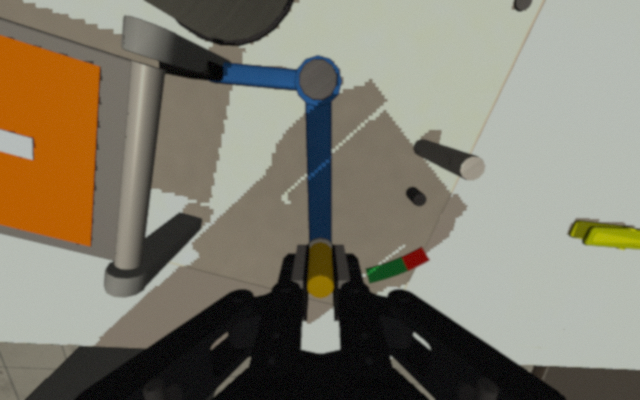

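The post is held at (320,270) between the pads and the arm is turning as modelled. I'll continue past the click into the green.

```bash
python3 - <<'E'
from h import *
for a in(.27,.34,.40,.46,.52,.575):
    r.servo_line(post(a),quat(-1,.1+a),velocity=.06); print(a,r.read_ft_force(),inv(r.read_tool_pos())-inv(post(a)))
print(r.read_opening(),r.read_time_s())
cv2.imwrite("pics/s6.png",cv2.resize(optics.capture("side")[150:300,240:400],None,fx=4,fy=4,interpolation=2));cv2.imwrite("pics/w6.png",optics.capture("wrist"))
cv2.imwrite("pics/t6.png",cv2.resize(optics.capture("top")[120:320,220:460],None,fx=3,fy=3,interpolation=2))
E
```

```text
0.27 [1.0544 7.2961 7.285 ] [0.4653 0.8417 0.6891]
0.34 [2.0011 8.1292 8.3864] [0.3158 1.3628 0.714 ]
0.4 [1.8516 6.2445 5.8993] [0.6809 0.7935 0.7354]
0.46 [0.8265 8.2612 8.4433] [0.3265 1.3566 0.6319]
0.52 [0.7432 9.1168 8.5087] [0.1984 1.5167 0.6103]
0.575 [0.1025 9.4276 8.5364] [0.1134 1.6728 0.6046]
0.14825885879814565 16.0583
```

View pics/s6.png

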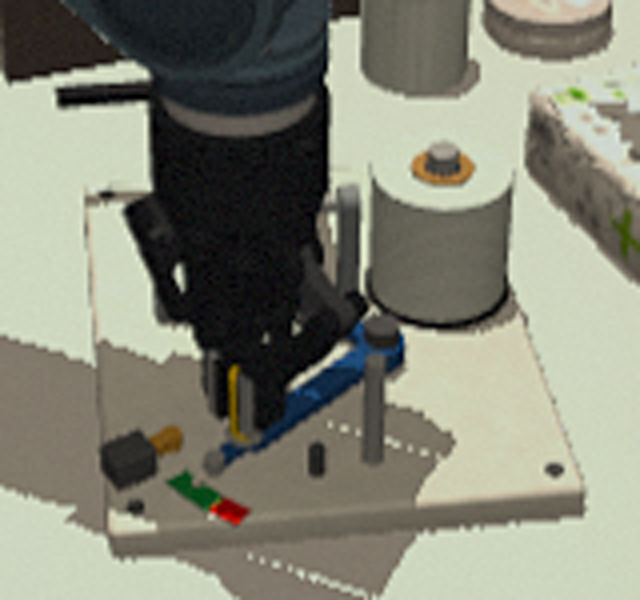

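View pics/w6.png

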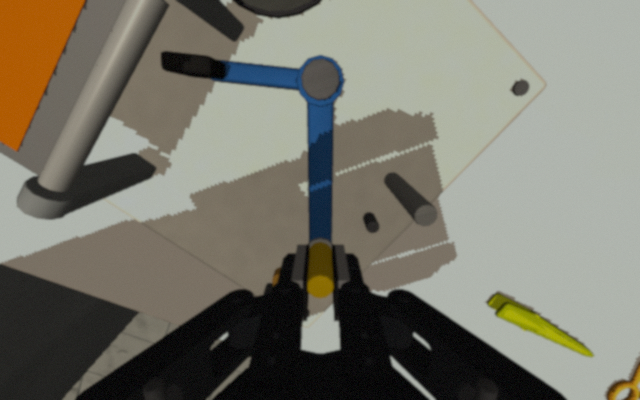

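View pics/t6.png

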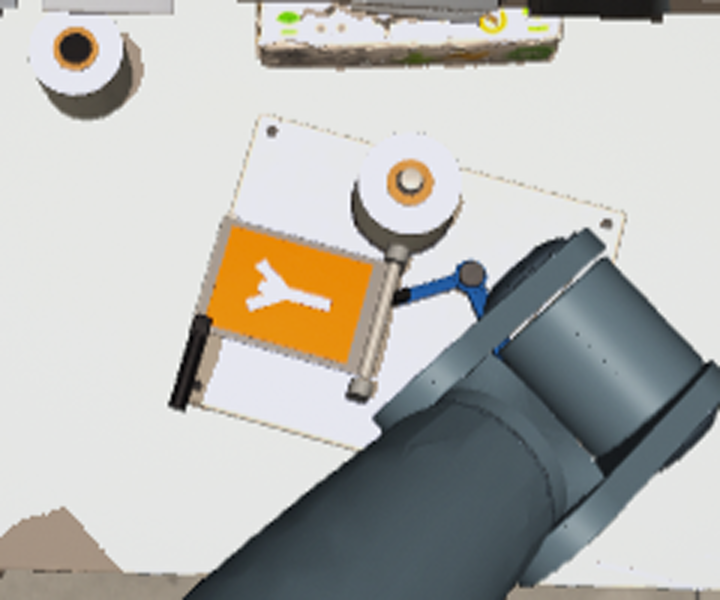

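```bash
python3 - <<'E'
from h import *
S=lambda u,v:(240+u/4,150+v/4)
for nm,px,z in(("rest tip",(150,382),.03),("now tip",(213,461),.03),("tip at .2cmd",(164,411),.03),("post base",(238,437),.034)):
    w=inv(ray("side",S(*px),z)); d=PV-w[:2]; print(nm,w,"rad",np.hypot(*d),"q",np.arctan2(d[1],d[0])-.1)
for px in((172,476),(214,510),(245,516)):
    w=inv(ray("side",S(*px),.02)); d=PV-w[:2]; print("band",np.arctan2(d[1],d[0])-.1,np.hypot(*d))
t=inv(r.read_tool_pos());d=PV-t[:2];print("tcp q",np.arctan2(d[1],d[0])-.1)
M=optics.camera_info("wrist");t=r.read_tool_pos();Rt=R.from_quat(r.read_ee_rot()).as_matrix();Tc=M["T_tool_cam"]
C=t+Rt@Tc[:3,3]
def wr(uv,z):
    d=Rt@Tc[:3,:3]@np.linalg.inv(M["mtx"])@[uv[0],uv[1],1]; return inv(C+d*(z-C[2])/d[2])
a=wr((321,100),.033);b=wr((320,235),.033);d=a-b;print("wrist arm dir q",np.arctan2(d[1],d[0])-.1)
E
```

```text
rest tip [-68.5887 -52.8581  30.    ] rad 114.0819684299325 q 0.010303011840875384
now tip [ -44.229  -112.7368   30.    ] rad 114.7748401596523 q 0.5829978183591612
tip at .2cmd [-63.6155 -74.9796  30.    ] rad 113.82705897565565 q 0.20959108638097176
post base [ -31.5461 -102.4624   34.    ] rad 98.45248300486584 q 0.583350379282938
band 0.46903545894359866 128.0061944359644
band 0.7010278552966809 130.70393126408578
band 0.8088061726338042 126.2174184023469
tcp q 0.5600936789112737
wrist arm dir q 0.5663796037225832
```

All the estimates put the arm at 0.56–0.58 rad, the middle of the green band. I'll check that it holds steady and then hand in.

```bash
python3 - <<'E'
from h import *
print(inv(r.read_tool_pos()));r.sleep(1.0);print(inv(r.read_tool_pos()),r.read_ft_force(),r.read_opening(),r.read_time_s())
im=optics.capture("side");d=optics.boxes_of("side","spare_roll_mid");print(d[:1])
workorder.close_job()
E
```

```text
[-29.3694 -97.8743  42.5864]
[-29.3856 -97.8388  42.6203] [-1.1042 10.179   8.542 ] 0.1460616501322453 17.2083
[{'box': [343.8, 155.0, 30.2, 33.6], 'confidence': 0.65}]
the job is handed in; nothing more can be done
```

The leaf is flipped and the brake arm is held back in the green. I handed the job in at about 17 s, with the gripper still holding the arm.

- **Leaf:** I pinched its grip pin and carried it over the full half circle. I pressed it down lightly until I felt it seat on its rest. After release, both the side and top pictures showed it lying flat on the left with the orange face up.
- **Brake arm:** I gripped the yellow post and took it along its arc past the click. The gripper pose and the wrist picture put it at 0.56–0.57 rad, and the side picture at 0.58 rad. The green band runs from 0.47 to 0.68, so it sits near the middle, short of the red.
- **Hold:** Over a 1 s wait the gripper drifted less than 0.1 mm. The push was about 10 N, in line with the spring.
- **Spare roll:** It was still standing where it started. The arm never went near it.

No check failed. One small disagreement: the gripper sat about 1.7 mm short of its commanded position, the yielding expected under the spring load. There was also a steady vertical force of about 8.5 N at the wrist, far below the limits.

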